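# Break the lid stay and shut the blue parts chest

## Task

Shut the blue parts chest on the bench: its lid is held up by a locked folding stay, so first press the stay's orange thumb pad down at the knee until the stay breaks, then swing the lid all the way down onto the rim. Leave the green chest standing open with its stay locked.

Things in the scene. Friction and masses are not known exactly. Their poses are not given: they have to be found in the camera images.
- blue_chest: Blue parts chest, fixed to the bench: 180 deep (x), 150 wide (y), rim 110 mm high. Origin: centre of its underside; x from its front to its rear, y to its left, z up. Lid: panel 180 long, 150 wide, 12 thick, hinged about y along the rear rim at (90, 0, 110) mm; at first it stands upright there, outer face to the rear, top edge at 290 mm; shut, its top is at 122 mm. Board and coil inside.
- blue_chest_pad (a point): Centre of the top of the orange thumb pad (32 x 28 x 12 mm) at the knee of the blue chest's steel folding stay, outside its right (-y) wall; locked, at (12, -102, 154) mm in the chest's frame, 78 mm ahead of the lid. Pressed, the knee swings down and rearward on an arc of 81 mm radius about the stay's foot at (-55, 102) mm (x, z). Needs under 10 N, about 25 mm; it stays folded.
- blue_chest_lid (a joint): Angle of the blue lid: 0 rad standing upright (start), 1.57 shut on the rim; grows as the lid swings forward and down toward the chest's front. A stiff hinge: the lid stays where it is left, and a push of under 8 N near its free edge moves it, once the stay is broken. With the stay locked it cannot be lowered.
- blue_chest_stay (a joint): Fold of the blue chest's stay at the knee: 0 rad locked (start, knee a little above straight), 0.19 straight, above 0.4 broken, 2.4 to 2.5 when the lid is shut.
- green_chest_stay (a joint): Fold of the stay of the green chest, which is alike but green, also open, and may stand on either side of the blue one (a spool and cutters inside): 0 rad locked; must stay locked.

How it is judged (in metres and radians):
On the way:
1. the blue chest's stay is broken: its knee pressed past straight while the lid still stands (value of joint blue_chest_stay above 0.4 rad and value of joint blue_chest_lid below 1.2 rad), for 0.1 s.
At the end, for the whole second after the job is handed in: The blue chest's lid is shut (lid joint above 1.48 rad, within 5 degrees of shut) and at rest, and the green chest's stay is still locked (below 0.15 rad) (value of joint blue_chest_lid above 1.48 rad and value of joint green_chest_stay below 0.15 rad and velocity of joint blue_chest_lid below 0.1 rad/s); the robot touches nothing.
It fails at once if the green chest's stay is broken (value of joint green_chest_stay above 0.2 rad).
It also fails if it takes over 51 s, if anything falls off the work surface, if the arm or the gripper's body presses on something with over 40 N, if the wrist force passes 120 N, or if a joint passes its speed limit or range.

## Robot

A 7-joint arm with a two-finger parallel gripper is mounted at the origin on a cart in front of the work surface, level with it; the furniture and walls round the work are solid. World frame = base frame: x ahead of the robot, y to its left, z up, the work surface at z = 0. Lengths are in mm, angles in rad, forces in N, time in s.
With the tool pointing down it reaches from about 375 to 925 mm from the base axis. Payload 3.1 kg.
Tool frame: the origin (TCP) lies midway between the tips of the shut fingers; the grasp point (between the pads) lies 19 mm behind it (ctrl.pinch_z is the distance from the TCP to the grasp point, in mm); z points along the fingers, y is the line along which they close (so a half turn about z gives the same grasp; the last joint's range is limited). The gripper opens to 85 mm and grips with 20 to 120 N. Pads are 22 mm wide; open, the fingers measure 114 mm over their backs; the gripper's body (76 mm by 85 mm) begins 54 mm behind the grasp point. The pads swing forward as they close: fully open they stand 13 mm farther back than shut.
Start: joints at [-1.341, 0.383, 0.044, 1.598, -0.018, 1.161, -0.05], TCP at [209.252, 615.399, 231.269] pointing down, gripper open.
Joint ranges: [-2.61, 2.61], [-0.41, 2.15], [-1.48, 1.57], [0, 2.5], [-1.57, 4.71], [0.05, 1.97], [-2.85, 2.85]. Speed limits (rad/s): [2.79, 2.79, 3.14, 3.14, 3.14, 3.14, 3.14].

## Interface

Orientations are given as a 3x3 rotation matrix whose columns are the frame's x, y, z axes.
In Python, from station import ctrl, optics gives the robot as it stands.
- The arm moves only by the shell command python3 -m pendant 'ROWS' [FORCE]. ROWS is JSON, a list of rows, each a list of 7 numbers: the shift along the tool's x, y, z in mm, then the turn, a rotation vector about the tool's x, y, z in rad, then the gripper command: -1 is shut, 1 is fully open, values between are in proportion. A call has 1 to 20 rows; each row is the pose to reach, as a shift and turn from the pose commanded when the call began, along the tool's axes at that moment; what a row does not reach only later rows make up. A row lasts 1/12 s, in which the tool goes at most 41.7 mm and 7.16 degrees, less where a joint would pass 70% of its speed; a pose out of reach is approached as far as the arm can. A call with a gripper value outside its range is refused whole. The fingers move at their own pace and stop on an object; FORCE is the grip in N (left out, the last holds). Time passes only in rows, so rows that repeat a pose let the fingers close. It gives the time, the measured TCP pose, the force, the opening and the grip force at its end, in the units of the state.
- ctrl.get_state(): the state, without advancing time (a new reading comes with each control period).
- optics.snapshot(name): name is "scene" or "top"; returns a dict with "color" (384x512x3 uint8, blue, green, red), "intrinsics" (3x3 intrinsics, pixels), "R" (3x3) and "t" (3): a world point X has camera coordinates R X + t. Camera axes: x right, y down, z forward; pixel columns grow to the right and rows downward; lengths in mm; the calibration is good to about 2 mm. A picture is of the moment at which its call begins. There is no depth.
- ctrl.hand_in(): hands the job in; it is judged then, once.
The state is a dict: "clock": time; "joint_pos": joint angles; "joint_velocities": joint speeds; "joint_torque": joint torques, N m; "eef_pos": TCP position; "ee_rot": TCP orientation; "contact_force": force on the tool from outside, world axes, zero at the start; "wrist_torque": the same for the moment, N m; "gripper_width": finger opening in mm; "finger_force": force on a finger pad.
Only numpy, scipy, OpenCV 4.12 (cv2) and the standard library are available. Lean on these libraries where they do the work, as an engineer would, in place of code of your own. Each camera call takes 0.05 s, during which the arm holds its last target. There are 200 camera calls.

## Working session

There is one attempt and no reset: what is moved stays moved. The work goes in short steps, Python scripts to look and compute and a shell command to move; the robot and the scene stay as the last step left them, time stands still between calls to the robot, and variables do not carry over. Pictures are saved under pics/ and viewed, at most 10 in all, crops included, and the job is handed in when it is done.

```bash
mkdir -p pics; python3 - <<'E'
from station import ctrl, optics
import cv2,numpy as np
for n in("scene","top"):
    s=optics.snapshot(n); cv2.imwrite(f"pics/{n}0.png",s["color"]); np.savez(f"{n}0.npz",**s)
    print(n,-s["R"].T@s["t"])
s=ctrl.get_state();print(s["clock"],s["eef_pos"],s["ee_rot"])
E
```

```text
scene [ 105.15304358 -887.06645845  600.10345405]
top [ 464.69790486  -34.65420026 1129.152383  ]
0.1 [208.9841342  614.5820489  230.02373292] [[-9.46786101e-01  3.21862782e-01 -6.54498896e-04]
 [ 3.21863426e-01  9.46783338e-01 -2.29023053e-03]
 [-1.17471320e-04 -2.37901769e-03 -9.99997163e-01]]
```

View pics/scene0.png

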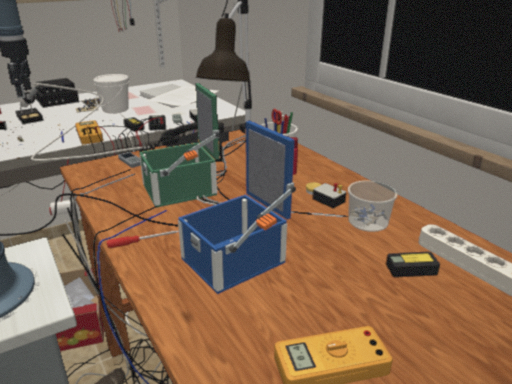

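View pics/top0.png

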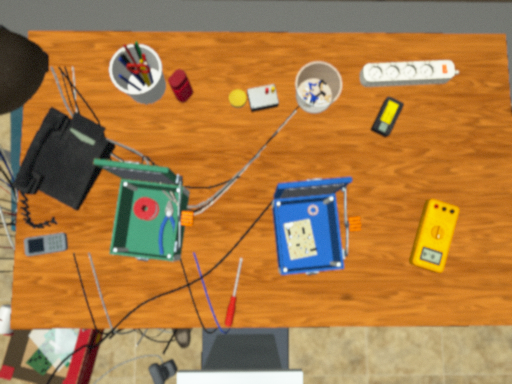

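The blue chest is at about top px (310,230) with its pad at (355,223). The green chest is on its left (+y), with its pad at (187,218). Both lids are at the rear. Next I'll triangulate the blue pad and get the yaw from the rim.

```bash
cat > h.py <<'E'
import numpy as np,cv2
def ray(s,p):
    K=s["intrinsics"];d=s["R"].T@np.linalg.solve(K,[p[0],p[1],1]);return -s["R"].T@s["t"],d/np.linalg.norm(d)
def onz(s,p,z):
    c,d=ray(s,p);return c+d*(z-c[2])/d[2]
def tri(a,p,b,q):
    c,d=ray(a,p);e,f=ray(b,q);t=np.linalg.lstsq(np.c_[d,-f],e-c,rcond=None)[0];return (c+t[0]*d+e+t[1]*f)/2,np.linalg.norm(c+t[0]*d-e-t[1]*f)
def blobs(s,box,lo,hi,mina=20):
    m=cv2.inRange(cv2.cvtColor(s["color"],cv2.COLOR_BGR2HSV),lo,hi);k=np.zeros_like(m);x0,y0,x1,y1=box;k[y0:y1,x0:x1]=m[y0:y1,x0:x1]
    return [(c,cv2.contourArea(c)) for c in cv2.findContours(k,0,2)[0] if cv2.contourArea(c)>=mina]
E
python3 - <<'E'
from h import *
S=dict(np.load("scene0.npz"));T=dict(np.load("top0.npz"))
print("pad HSV",cv2.cvtColor(T["color"],40)[223,355],cv2.cvtColor(S["color"],40)[218,266])
lo,hi=(5,190,190),(16,255,255)
cs={}
for n,s,b in(("T",T,(345,210,372,236)),("S",S,(250,205,285,235))):
    for c,a in blobs(s,b,lo,hi): 
        m=cv2.moments(c);cs[n]=(m["m10"]/m["m00"],m["m01"]/m["m00"]);print(n,a,cs[n],cv2.boundingRect(c),cv2.minAreaRect(c))
if len(cs)==2: print(tri(T,cs["T"],S,cs["S"]))
print(onz(T,cs["T"],150))
# blue rim
for c,a in blobs(T,(260,165,365,285),(100,120,40),(125,255,255),100):
    print(a,cv2.boundingRect(c))
big=cv2.resize(T["color"][165:285,255:375],None,fx=5,fy=5,interpolation=2)
cv2.imwrite("pics/crop.png",big)
E
```

```text
pad HSV [ 16 255 241] [ 10 179 215]
T 527.5 (359.7860979462875, 222.51595576619272) (348, 210, 24, 26) ((359.5, 222.5), (25.0, 23.0), 90.0)
[ 517.57467518 -278.83638549  150.        ]
4970.5 (274, 178, 77, 96)
```

View pics/crop.png

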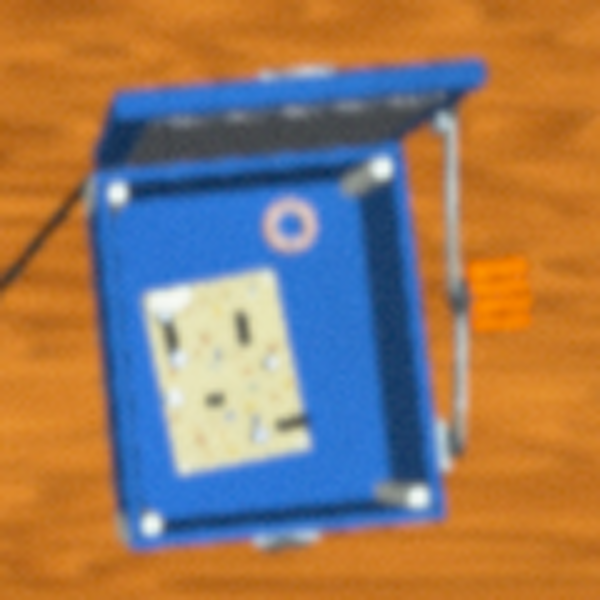

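The crop shows the pad at top px (355,223.8) and the front rim corners at crop (130,549) and (443,518). The yaw is a few degrees.

```bash
python3 - <<'E'
from h import *
S=dict(np.load("scene0.npz"));T=dict(np.load("top0.npz"))
f=lambda x,y:(255+(x-2)/5,165+(y-2)/5)
P={k:onz(T,f(*v),110) for k,v in dict(FL=(130,549),FR=(443,518),RR=(403,142),RL=(92,175)).items()}
for k,v in P.items():print(k,v)
d=P["FL"]-P["FR"];print("width",np.linalg.norm(d),"yaw",np.arctan2(-d[0],d[1]))
d2=P["RR"]-P["FR"];print("depth",np.linalg.norm(d2),"yaw",np.arctan2(d2[1],d2[0]))
yaw=np.arctan2(-d[0],d[1])
ps=f(500,294);print("pad top",onz(T,ps,154))
m=cv2.inRange(cv2.cvtColor(S["color"],40),(5,165,190),(14,255,255))[208:232,254:280]
big=cv2.resize(S["color"][170:290,170:310],None,fx=5,fy=5,interpolation=2);cv2.imwrite("pics/crop2.png",big)
for Y in(yaw,):
  R=np.array([[np.cos(Y),-np.sin(Y)],[np.sin(Y),np.cos(Y)]])
  o=(P["FL"]+P["FR"])[:2]/2+R@[90,0];print("origin",o,"pad pred",o+R@[12,-102])
  for n,s in(("S",S),("T",T)):
    q=s["intrinsics"]@(s["R"]@np.r_[o+R@[12,-102],154]+s["t"]);print(n,q[:2]/q[2])
E
```

```text
FL [398.65919152 -98.53774148 110.        ]
FR [ 412.26646752 -246.29822114  110.        ]
RR [ 590.80786486 -231.62381898  110.        ]
RL [575.17508599 -81.97241889 110.        ]
width 148.38570452921692 yaw 0.09183108156210931
depth 179.14343036276455 yaw 0.08200614794372557
pad top [ 515.37908003 -265.88837613  154.        ]
origin [ 495.08361349 -164.16479517] pad pred [ 516.3866623  -264.63459218]
S [266.01525873 217.97461216]
T [354.04036771 222.96007215]
```

View pics/crop2.png

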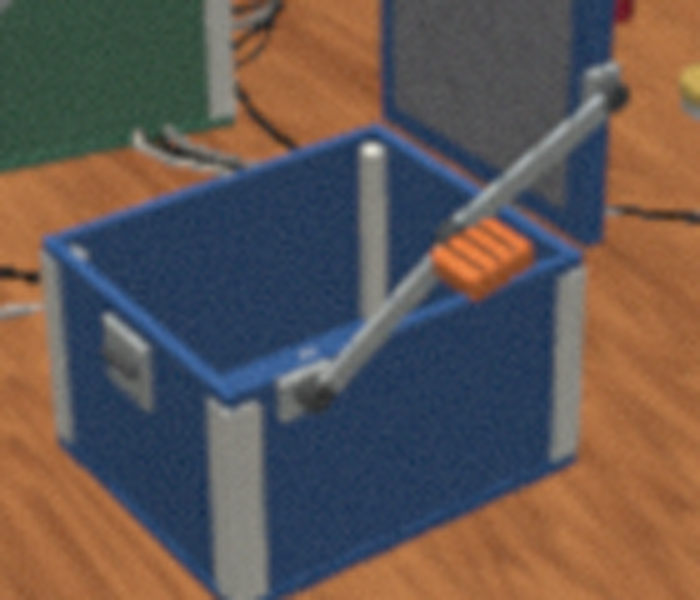

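The projected pad (266,218) matches the scene view, so the chest pose is good: yaw ≈0.088, pad ≈(516,-265.5,154). Next I'll compute tool-frame shifts for the approach.

```bash
cat >> h.py <<'E'
Y=0.088;RC=np.array([[np.cos(Y),-np.sin(Y),0],[np.sin(Y),np.cos(Y),0],[0,0,1]]);O=np.array([495,-164.7,0])
def chest(x,y,z): return O+RC@[x,y,z]
def shifts(pts):
    from station import ctrl
    s=ctrl.get_state();R=np.array(s["ee_rot"]);p=np.array(s["eef_pos"])
    for q in pts: print(np.round(q),np.round(R.T@(np.asarray(q)-p),1))
E
python3 - <<'E'
from h import *
shifts([(300,520,400),(450,280,400),(500,0,400),chest(8,-106,300),chest(8,-106,180)])
E
```

```text
[300 520 400] [-116.6  -60.7 -169.8]
[450 280 400] [-335.9 -239.6 -169.4]
[500   0 400] [-473.4 -488.6 -168.8]
[ 512. -270.  300.] [-571.8 -739.7  -68.1]
[ 512. -270.  180.] [-571.7 -739.4   51.9]
```

```bash
python3 -m pendant '[[-20,-10,-40,0,0,0,-1],[-40,-20,-80,0,0,0.1,-1],[-70,-40,-120,0,0,0.2,-1],[-90,-50,-150,0,0,0.3,-1],[-117,-61,-170,0,0,0.4,-1],[-140,-80,-170,0,0,0.45,-1],[-165,-100,-170,0,0,0.5,-1],[-190,-122,-170,0,0,0.55,-1],[-215,-142,-170,0,0,0.6,-1],[-240,-162,-170,0,0,0.65,-1],[-265,-182,-170,0,0,0.7,-1],[-290,-202,-170,0,0,0.75,-1],[-315,-222,-170,0,0,0.8,-1],[-336,-240,-170,0,0,0.85,-1],[-352,-270,-170,0,0,0.9,-1],[-370,-300,-170,0,0,0.95,-1],[-387,-330,-170,0,0,1.0,-1],[-404,-360,-170,0,0,1.05,-1],[-420,-390,-170,0,0,1.1,-1],[-437,-420,-170,0,0,1.155,-1]]' 30
python3 - <<'E'
from h import *
from station import ctrl
s=ctrl.get_state();R=np.array(s["ee_rot"]);print(np.round(R,3),np.degrees(np.arctan2(R[1,1],R[0,1])))
shifts([(500,0,380),chest(8,-106,300),chest(8,-106,180)])
E
```

```text
clock: 1.77
eef_pos: [487.3, 75.3, 400.8]
ee_rot: [[-0.086, 0.996, -0.001], [0.996, 0.086, 0.0], [0.0, -0.001, -1.0]]
contact_force: [0.8, -0.4, -0.6]
gripper_width: 0.2
finger_force: 0.0
[[-0.086  0.996 -0.001]
 [ 0.996  0.086  0.   ]
 [ 0.    -0.001 -1.   ]] 4.90893570602316
[500   0 380] [-76.1   6.2  20.7]
[ 512. -270.  300.] [-345.8   -4.5  100.7]
[ 512. -270.  180.] [-345.8   -4.4  220.7]
```

```bash
python3 -m pendant '[[-35,0,0,0,0,0,-1],[-70,0,0,0,0,0,-1],[-105,0,10,0,0,0,-1],[-140,0,20,0,0,0,-1],[-175,-1,30,0,0,0,-1],[-210,-2,40,0,0,0,-1],[-245,-3,50,0,0,0,-1],[-280,-4,60,0,0,0,-1],[-315,-4,75,0,0,0,-1],[-346,-4,100,0,0,0,-1],[-346,-4,130,0,0,0,-1],[-346,-4,160,0,0,0,-1],[-346,-4,190,0,0,0,-1],[-346,-4,215,0,0,0,-1],[-346,-4,220,0,0,0,-1],[-346,-4,220,0,0,0,-1]]'
python3 - <<'E'
from h import *
from station import optics
a=optics.snapshot("scene")["color"][130:280,180:330];b=optics.snapshot("top")["color"][150:300,250:400]
cv2.imwrite("pics/c3.png",cv2.resize(np.hstack([a,b]),None,fx=2.6,fy=2.6,interpolation=2))
shifts([chest(8,-106,154)])
E
```

```text
clock: 3.1
eef_pos: [512.4, -266.8, 178.9]
ee_rot: [[-0.088, 0.996, -0.005], [0.996, 0.088, 0.002], [0.002, -0.005, -1.0]]
contact_force: [0.6, -1.7, 0.1]
gripper_width: -0.0
finger_force: 0.0
[ 512. -270.  154.] [-0.9 -2.8 28.4]
```

View pics/c3.png

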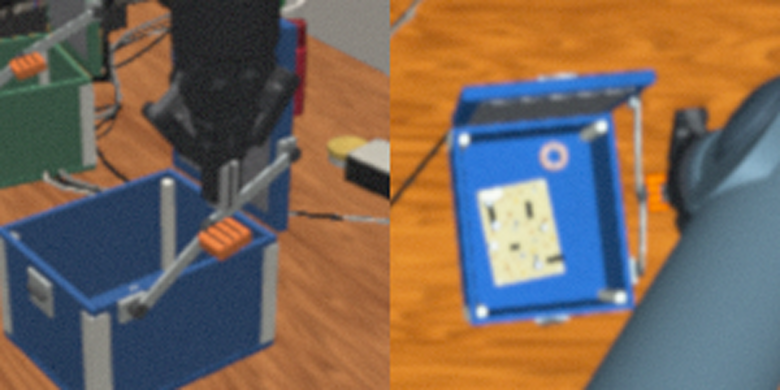

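The fingertips are about 28 mm above the pad centre and clear of the link. Pressing now, following the arc.

```bash
python3 -m pendant '[[0,-3,10,0,0,0,-1],[0,-3,20,0,0,0,-1],[0,-3,26,0,0,0,-1],[0,-1,32,0,0,0,-1],[0,2,38,0,0,0,-1],[0,5,44,0,0,0,-1],[0,7,50,0,0,0,-1],[0,9,56,0,0,0,-1],[0,10,60,0,0,0,-1],[0,10,62,0,0,0,-1],[0,10,62,0,0,0,-1],[0,10,62,0,0,0,-1]]'
python3 - <<'E'
from h import *
from station import optics
a=optics.snapshot("scene")["color"][130:280,180:330]
cv2.imwrite("pics/c4.png",cv2.resize(a,None,fx=3,fy=3,interpolation=2))
E
```

```text
clock: 4.2
eef_pos: [526.8, -266.9, 119.8]
ee_rot: [[-0.089, 0.996, 0.004], [0.996, 0.089, -0.001], [-0.001, 0.004, -1.0]]
contact_force: [3.7, 1.0, 2.9]
gripper_width: 0.3
finger_force: 2.1
```

View pics/c4.png

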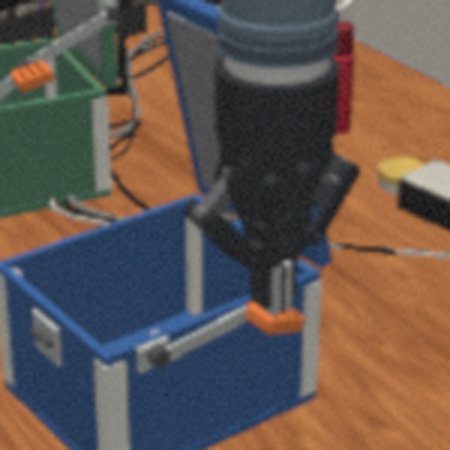

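The stay is broken and the lid has tilted forward slightly. I'll back out sideways, go up, and move round behind the lid.

```bash
python3 -m pendant '[[-12,0,-3,0,0,0,-1],[-25,0,-8,0,0,0,-1],[-35,0,-30,0,0,0,-1],[-40,0,-65,0,0,0,-1],[-40,0,-100,0,0,0,-1],[-40,0,-135,0,0,0,-1],[-40,0,-170,0,0,0,-1],[-40,0,-205,0,0,0,-1],[-40,0,-230,0,0,0,-1],[-40,30,-230,0,0,0,-1],[-40,60,-230,0,0,0,-1],[-20,90,-230,0,0,0,-1],[10,115,-230,0,0,0,-1],[40,130,-230,0,0,0,-1],[70,130,-230,0,0,0,-1],[104,130,-230,0,0,0,-1],[104,130,-230,0,0,0,-1]]'
python3 - <<'E'
from h import *
from station import optics
a=optics.snapshot("scene")["color"][80:280,150:350];b=optics.snapshot("top")["color"][120:320,230:430]
cv2.imwrite("pics/c5.png",cv2.resize(np.hstack([a,b]),None,fx=2,fy=2,interpolation=2))
r,w=150,14
P=[chest(150,0,262)]
for t in np.linspace(0,np.pi/2,12):
    c,s=np.cos(t),np.sin(t); n=12+w*c
    P.append(chest(90-r*s+n*c,0,110+r*c+n*s))
shifts(P)
E
```

```text
clock: 5.67
eef_pos: [645.1, -143.8, 347.3]
ee_rot: [[-0.098, 0.995, -0.005], [0.995, 0.098, 0.005], [0.006, -0.004, -1.0]]
contact_force: [1.3, 2.3, 0.5]
gripper_width: -0.1
finger_force: 0.0
[ 644. -152.  262.] [-0.2  1.  86. ]
[ 611. -155.  260.] [ -0.2 -33.   88.1]
[ 589. -156.  262.] [ -0.1 -54.7  86. ]
[ 567. -158.  261.] [ -0.1 -76.8  87.2]
[ 545. -160.  257.] [ -0.  -98.8  91.6]
[ 524. -162.  249.] [   0.  -120.    99.4]
[ 504. -164.  238.] [ 1.000e-01 -1.401e+02  1.104e+02]
[ 486. -166.  224.] [ 1.000e-01 -1.583e+02  1.244e+02]
[ 469. -167.  208.] [   0.2 -174.4  141.1]
[ 456. -168.  189.] [   0.2 -187.8  160.2]
[ 446. -169.  168.] [   0.2 -198.1  181.2]
[ 439. -170.  145.] [ 2.000e-01 -2.050e+02  2.036e+02]
[ 435. -170.  122.] [ 2.000e-01 -2.085e+02  2.268e+02]
```

View pics/c5.png

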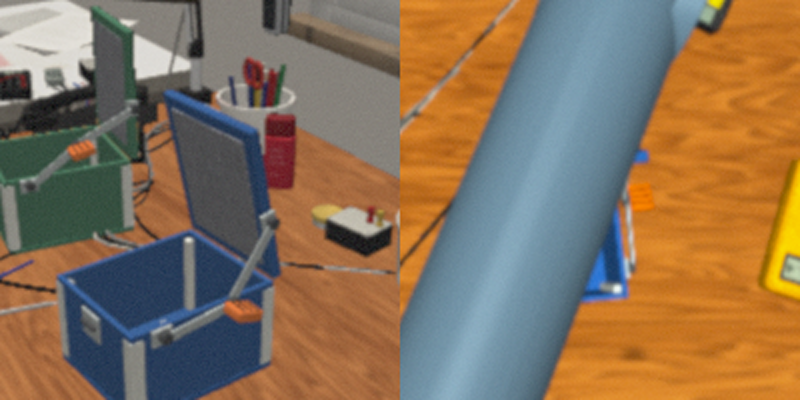

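The lid stands slightly tilted with its stay folded, and the gripper is above and behind it. I'll descend, then sweep the arc.

```bash
python3 -m pendant '[[0,1,30,0,0,0,-1],[0,1,60,0,0,0,-1],[0,1,86,0,0,0,-1],[0,-15,87,0,0,0,-1],[0,-33,88,0,0,0,-1],[0,-44,87,0,0,0,-1],[0,-55,86,0,0,0,-1],[0,-66,87,0,0,0,-1],[0,-77,87,0,0,0,-1],[0,-88,89,0,0,0,-1],[0,-99,92,0,0,0,-1],[0,-110,95,0,0,0,-1],[0,-120,99,0,0,0,-1],[0,-120,99,0,0,0,-1]]'
python3 - <<'E'
from h import *
r,w=150,14
P=[]
for t in np.linspace(0,np.pi/2,12)[4:]:
    c,s=np.cos(t),np.sin(t); n=12+w*c
    P.append(chest(90-r*s+n*c,0,110+r*c+n*s))
shifts(P)
E
```

```text
clock: 6.93
eef_pos: [522.3, -165.4, 250.0]
ee_rot: [[-0.083, 0.997, -0.001], [0.997, 0.083, 0.0], [0.001, -0.001, -1.0]]
contact_force: [-1.4, 0.3, -0.3]
gripper_width: -0.0
finger_force: 0.0
[ 524. -162.  249.] [3.1 1.8 0.9]
[ 504. -164.  238.] [  3.  -18.3  11.8]
[ 486. -166.  224.] [  2.9 -36.6  25.8]
[ 469. -167.  208.] [  2.8 -52.7  42.5]
[ 456. -168.  189.] [  2.7 -66.1  61.5]
[ 446. -169.  168.] [  2.7 -76.5  82.5]
[ 439. -170.  145.] [  2.6 -83.5 104.9]
[ 435. -170.  122.] [  2.6 -87.  128.1]
```

```bash
python3 -m pendant '[[0,-9,6,0,0,0,-1],[0,-18,12,0,0,0,-1],[0,-28,18,0,0,0,-1],[0,-37,26,0,0,0,-1],[0,-45,34,0,0,0,-1],[0,-53,43,0,0,0,-1],[0,-60,52,0,0,0,-1],[0,-66,62,0,0,0,-1],[0,-72,72,0,0,0,-1],[0,-76,83,0,0,0,-1],[0,-80,94,0,0,0,-1],[0,-83,105,0,0,0,-1],[0,-85,114,0,0,0,-1],[0,-86,121,0,0,0,-1],[0,-87,127,0,0,0,-1],[0,-87,130,0,0,0,-1],[0,-87,130,0,0,0,-1]]'
python3 - <<'E'
from h import *
from station import optics
a=optics.snapshot("scene")["color"][80:280,150:350]
cv2.imwrite("pics/c6.png",cv2.resize(a,None,fx=2,fy=2,interpolation=2))
E
```

```text
clock: 8.35
eef_pos: [438.0, -170.0, 121.9]
ee_rot: [[-0.088, 0.996, -0.004], [0.996, 0.088, 0.004], [0.004, -0.003, -1.0]]
contact_force: [-6.9, 2.5, 20.8]
gripper_width: -0.2
finger_force: 10.4
```

View pics/c6.png

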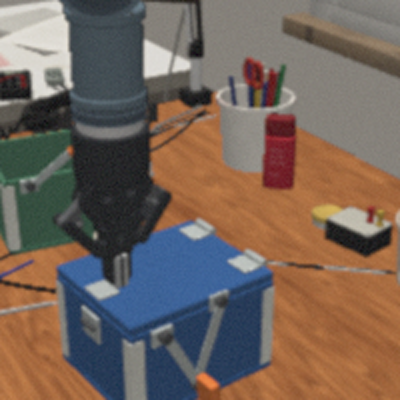

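The lid is flat on the rim at z≈122 with 21 N of contact, and the green stay looks untouched. Next I'll retreat upward and check.

```bash
python3 -m pendant '[[0,0,-20,0,0,0,-1],[0,0,-50,0,0,0,-1],[0,0,-90,0,0,0,-1],[0,0,-130,0,0,0,-1],[0,0,-170,0,0,0,-1],[0,0,-200,0,0,0,-1],[0,0,-200,0,0,0,-1],[0,0,-200,0,0,0,-1],[0,0,-200,0,0,0,-1],[0,0,-200,0,0,0,-1]]'
python3 - <<'E'
from h import *
from station import optics
a=optics.snapshot("scene")["color"][80:280,130:330]
cv2.imwrite("pics/c7.png",cv2.resize(a,None,fx=3,fy=3,interpolation=2))
E
```

```text
clock: 9.23
eef_pos: [437.1, -169.7, 318.4]
ee_rot: [[-0.088, 0.996, -0.004], [0.996, 0.088, 0.0], [0.001, -0.004, -1.0]]
contact_force: [0.5, 0.1, 0.4]
gripper_width: -0.0
finger_force: 0.0
```

View pics/c7.png

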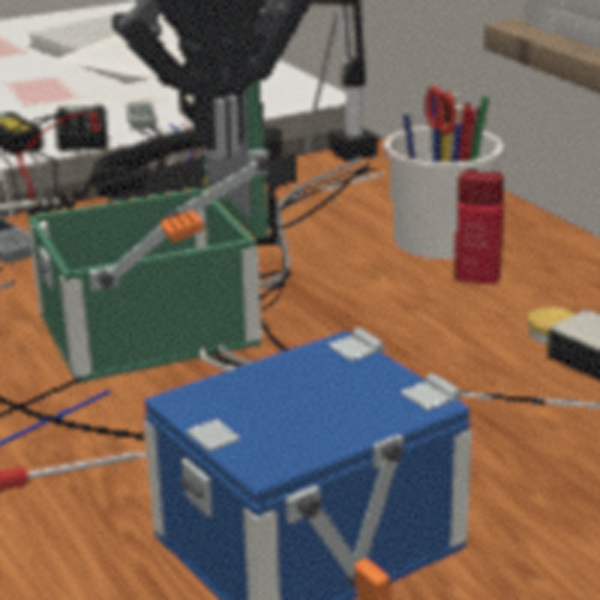

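The blue lid is fully shut, the green stay is still locked and straight, and the arm is clear.

```bash
python3 -c "
from station import ctrl
print(ctrl.hand_in())"
```

```text
the job is handed in; nothing more can be done
None
```

The blue chest is shut with its stay folded, and the green chest still stands open with its stay locked; the job was handed in at about 9 s on the robot's clock, and no verdict came back.

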